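# Centre-punch the last hole of a post base plate

## Task

One of the two post base plates clamped to the bench still lacks its fourth corner hole: only a scribed cross is there. Draw the automatic centre punch out of its slanting rest, hold it upright with its point on the middle of that cross and press straight down until its spring trips (nowhere else), then put it back down into the slanting rest until its collar sits on the rest, and let go. Leave the other things on the bench where they are.

Things in the scene. Friction and masses are not known exactly. Their poses are not given: they have to be found in the camera images.
- punch_grip (a point): automatic centre punch, plain metal, 150 mm long, 0.25 kg, round about its own z (point to cap). This point: on its axis, mid knurled aluminium barrel (24 mm diameter, from 39 mm below to 30 mm above this point, its end). Below: collar, 34 mm diameter, 39 to 45 mm down; sleeve, 18 mm, to 86 mm down, foot tapered; sprung nose, 10 mm, to 120 mm down. Starts in the rest, 25 degrees off vertical
- punch_tip (a point): the blunt 4 mm point of the punch's nose, on the punch's axis, 120 mm below punch_grip while the nose is out; axes parallel to those of punch_grip
- nose (a joint): how far the sprung nose is pushed into the punch, in m: 0 fully out, 0.012 fully in (hard stop). The push needed is 1 to 3 N up to 0.004, then grows to about 16 N at 0.0085, where the spring trips: past that it drops at once to about 7 N. The trip is complete beyond 0.0095. The nose springs out by itself when lifted
- slot_mouth (a point): mouth of the slanting rest's bore (24 mm wide, 40 mm long, open below), 95 mm above the bench. Its z axis points up and out along the bore, 25 degrees off vertical, leaning roughly to the robot; its y is level. The rest is dark steel, fixed, base 130 x 90 mm; the sloping face round the mouth is 90 mm (along x) by 80 mm. The punch's collar sits on this face
- slot_home (a point): where punch_grip is when the punch stands home in the rest: 45 mm out from slot_mouth along the bore; same axes as slot_mouth
- mark (a point): middle of the scribed cross (two dark lines 26 mm long) on the top face of the unfinished base plate, 12 mm above the bench, at the corner that has no hole
- work_centre (a point): middle of the top of the unfinished base plate, 110 x 110 x 12 mm, fixed, sides along its x and y; a 40 mm square tube on it stands up to 52 mm above the bench; 15 mm holes at three corners, 38 mm from the middle along x and y, the cross at the fourth (+x, +y). Strap clamps at its +y and -y sides reach 78 mm from the middle, 33 mm above the bench
- finished_centre (a point): the same point of the other base plate, alike in all but its four drilled holes; it is done already
- can: can, 62 mm diameter, 80 mm tall, standing; origin at its underside (not to be moved)
- carton: carton 60 x 75 x 45 mm; origin at its underside (not to be moved)
- bottle: white bottle, 64 mm diameter, 170 mm tall, standing; origin at its underside (not to be moved)
- hammer: hammer lying on the bench beyond the work (not to be moved)
- wrench: wrench 150 mm long lying on the bench beyond the work (not to be moved)
- screwdriver: screwdriver lying on the bench beyond the work (not to be moved)
Mind the look-alikes: they are no part of the job. What is shaped like the part that bears mark but purple is not meant. There is more than one size of the part that bears punch_grip; the job needs the larger.

How it is judged:
On the way, in this order (a step that is already met when the one before it is completed fails the run):
1. the punch is drawn clear of the rest (distance between punch_grip and slot_home above 0.1 m), for 0.1 s.
2. upright (within 10 degrees) with its point within 5 mm of the middle of the cross, the punch is pressed until it has tripped (value of joint nose above 0.0095 m and distance between punch_tip and mark below 0.005 m and angle between punch_grip's own z axis and vertical below 0.175 rad), for 0.05 s.
3. the punch is lifted off the plate, its nose out again (value of joint nose below 0.003 m and distance between punch_tip and mark above 0.03 m), for 0.1 s.
At the end, for the whole second after the job is handed in: the punch stands home in the slanting rest, collar on the rest (grip point within 10 mm of its home, axis within 8 degrees of the bore's), nose out, at rest and let go (distance between punch_grip and slot_home below 0.01 m and angle between the z axis of punch_grip and the z axis of slot_home, either way round below 0.14 rad and value of joint nose below 0.003 m and linear speed of punch below 0.02 m/s); the robot touches nothing.
It fails at once if the punch is tripped somewhere other than on the cross (value of joint nose above 0.009 m and distance between punch_tip and mark above 0.012 m).
It fails at once if another thing on the bench is shifted by more than 30 mm (distance of any of can, carton, bottle, hammer, wrench, screwdriver from where it was at the start of the episode above 0.03 m).
It also fails if it takes over 54 s, if anything falls off the work surface, if the arm or the gripper's body presses on something with over 40 N, if the wrist force passes 120 N, or if a joint passes its speed limit or range.

## Robot

A 6-joint arm with a two-finger parallel gripper is mounted at the origin on the work surface. World frame = base frame: x ahead of the robot, y to its left, z up, the work surface at z = 0. Lengths are in m, angles in rad, forces in N, time in s.
With the tool pointing down it reaches from about 0.35 to 0.775 m from the base axis. Payload 7.3 kg.
Tool frame: the origin (TCP) lies at the very end of the fingers, on their centre line; the grasp point (between the pads) lies robot.pinch_z behind it (robot.pinch_z is the distance from the TCP to the grasp point, in m); y points along the fingers, z is the direction in which the jaws open and shut, and the axes are right-handed (so a half turn about y gives the same grasp; the last joint's range is limited). The gripper opens to 92 mm and grips with 3 to 60 N. Pads are 19 mm wide; open, the fingers measure 130 mm over their backs; the gripper's body (75 mm by 190 mm) begins 47 mm behind the grasp point.
Start: joints at [0.997, 0.342, 1.524, -0, 1.275, -0.146], TCP at [0.218, 0.478, 0.227] pointing down, gripper open.
Joint ranges: [-2.53, 2.53], [-0.77, 2.02], [0.04, 2.7], [-1, 4.14], [0.28, 2.66], [-3.11, 3.11]. Speed limits (rad/s): [2.57, 2.57, 3.14, 3.14, 3.14, 3.14].

## Interface

Orientations are given as [roll, pitch, yaw] about the fixed x, y, z axes, in that order (R = Rz(yaw) Ry(pitch) Rx(roll)).
In Python, from cell import status, viewer, robot gives the robot as it stands. The module is installed in compiled form; this text tells all that it offers.
- The arm moves only by the shell command python3 -m pendant 'ROWS' [FORCE]. ROWS is JSON, a list that holds one entry, the list of rows, each a list of 7 numbers: the shift along the tool's x, y, z in cm, then the turn, a rotation vector about the tool's x, y, z in rad, then the finger opening in cm, from 0 to 9.18. A call has 1 to 20 rows; each row is the pose to reach, as a shift and turn from the pose commanded when the call began, along the tool's axes at that moment; what a row does not reach only later rows make up. A row lasts 1/10 s, in which the tool goes at most 50 mm and 8.59 degrees, less where a joint would pass 70% of its speed; a pose out of reach is approached as far as the arm can. A call with a gripper value outside its range is refused whole. The fingers move at their own pace and stop on an object; FORCE is the grip in N (left out, the last holds). Time passes only in rows, so rows that repeat a pose let the fingers close. It gives the time, the measured TCP pose, the force and the opening at its end, in the units of the state.
- status.observe(): the state, without advancing time (a new reading comes with each control period).
- viewer.read_camera(name): name is "scene" or "top" or "wrist"; returns a dict with "image" (480x640x3 uint8, red, green, blue), "range_z" (480x640 float32, m along the optical axis (not along the pixel's ray), 0 where there is no reading), "fx", "fy", "cx", "cy" (pixels), "camera_from_world" (4x4, takes a point from world to camera coordinates). Camera axes: x right, y up, looking along -z (the intrinsics and any distortion apply to the point x, -y, -z); pixel columns grow to the right and rows downward; lengths in m; the calibration is good to about 2 mm. A picture is of the moment at which its call begins.
- robot.hand_in(): hands the job in, once; it reports no verdict.
The state is a dict: "time": time; "qpos": joint angles; "qvel": joint speeds; "joint_efforts": joint torques, N m; "tool_pos": TCP position; "tool_rot": TCP orientation; "contact_force": force on the tool from outside, world axes, zero at the start; "torque": the same for the moment, N m; "opening": finger opening in m.
Only numpy, scipy, OpenCV 4.12 (cv2) and the standard library are available. Lean on these libraries where they do the work, as an engineer would, in place of code of your own. Each camera call takes 0.05 s, during which the arm holds its last target. There are 200 camera calls.

## Working session

There is one attempt and no reset: what is moved stays moved. The work goes in short steps, Python scripts to look and compute and a shell command to move; the robot and the scene stay as the last step left them, time stands still between calls to the robot, and variables do not carry over. Pictures are saved under pics/ and viewed, about 8 in all and at most 12, crops included, and the job is handed in when it is done.

```bash
mkdir -p pics; cat > h.py <<'E'
import numpy as np, cv2
from cell import status, viewer, robot
from scipy.spatial.transform import Rotation as R
def grab(n):
    d=viewer.read_camera(n); np.savez('%s.npz'%n,**d); return d
def load(n): return dict(np.load('%s.npz'%n))
def pts(d):
    v,u=np.mgrid[0:480,0:640]; z=d['range_z']
    P=np.stack([(u-d['cx'])/d['fx']*z,-(v-d['cy'])/d['fy']*z,-z],-1)
    T=np.linalg.inv(d['camera_from_world']); return P@T[:3,:3].T+T[:3,3]
def ray(d,u,v,h):
    T=np.linalg.inv(d['camera_from_world']); r=T[:3,:3]@np.array([(u-d['cx'])/d['fx'],-(v-d['cy'])/d['fy'],-1]); o=T[:3,3]
    return o+r*(h-o[2])/r[2]
def save(n,im): cv2.imwrite('pics/'+n,im[...,::-1])
E
python3 - <<'E'
from h import *
a=grab('scene');b=grab('top')
save('a.png',a['image']);save('b.png',b['image'])
s=status.observe();print(s);print(robot.pinch_z)
for d in(a,b):print(np.linalg.inv(d['camera_from_world']).round(3),d['fx'],[k for k in d])
E
```

```text
{'time': 0.1, 'qpos': array([ 9.97001075e-01,  3.42653152e-01,  1.52488185e+00,  3.45994349e-05,
        1.27542191e+00, -1.46023591e-01]), 'qvel': array([ 0.00065051, -0.001604  , -0.00312158,  0.00054155,  0.00068985,
        0.00179111]), 'joint_efforts': array([ 1.75604135e-03, -4.32007778e+01, -2.44691777e+01,  7.18681631e-02,
        5.26018068e-02, -9.72017602e-06]), 'tool_pos': array([0.21758242, 0.47740472, 0.22612825]), 'tool_rot': array([-1.57214125e+00,  2.31241407e-04, -4.27781911e-01]), 'contact_force': array([-0.10363948,  0.03614914,  0.1553343 ]), 'torque': array([ 0.04887888,  0.00037332, -0.03022449]), 'opening': 0.09208045068129578}
0.0188
[[ 0.05  -0.836  0.546  1.237]
 [ 0.999  0.035 -0.038 -0.133]
 [ 0.013  0.547  0.837  1.214]
 [ 0.     0.     0.     1.   ]] 582.4940841726733 ['image', 'range_z', 'fx', 'fy', 'cx', 'cy', 'camera_from_world']
[[-0.028  0.985 -0.172  0.287]
 [-0.999 -0.032 -0.021 -0.078]
 [-0.026  0.172  0.985  1.322]
 [ 0.     0.     0.     1.   ]] 443.8841806454115 ['image', 'range_z', 'fx', 'fy', 'cx', 'cy', 'camera_from_world']
```

View pics/a.png

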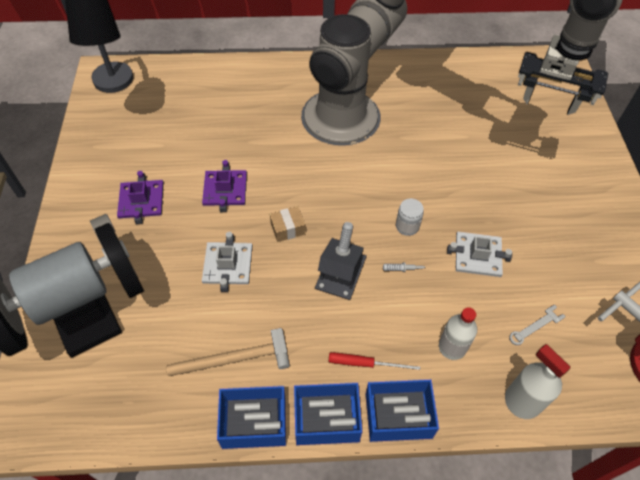

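View pics/b.png

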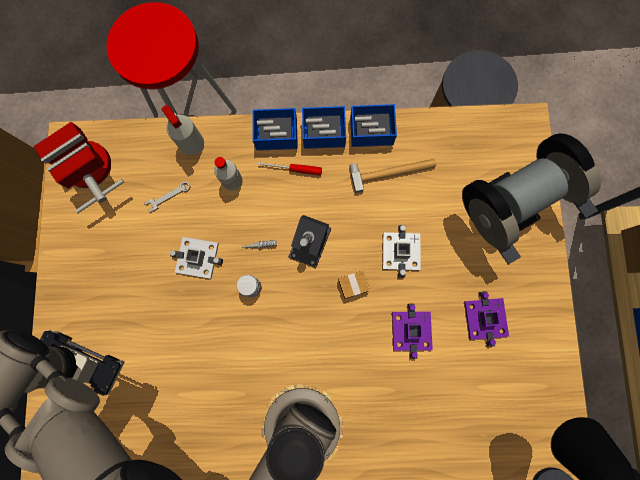

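The scene view shows two light plates, at (227,262) and (480,253), and two purple ones that aren't meant. The left light plate seems to have a scribed cross at about (210,275), which is about (414,240) in the top view. There are two punches: one standing in the rest at (345,238), and a smaller one lying on the bench at (405,267). I'll confirm both choices in one enlarged crop and measure.

```bash
python3 - <<'E'
from h import *
a=load('scene');b=load('top')
c=lambda d,u,v,w,h:cv2.resize(d['image'][v:v+h,u:u+w],(400,300),interpolation=cv2.INTER_CUBIC)
save('c.png',np.vstack([np.hstack([c(a,190,222,80,60),c(a,305,215,120,90)]),np.hstack([c(b,368,222,80,60),c(b,270,200,80,60)])]))
for n,d in(('s',a),('t',b)):
    P=pts(d); im=d['image'].astype(int); mx=im.max(-1);mn=im.min(-1)
    # white plate top
    reg=(abs(P[...,2]-.012)<.006)&(mx-mn<25)&(mx>120)&(P[...,1]<-.15)&(P[...,0]>.3)
    k,l,st,ce=cv2.connectedComponentsWithStats(reg.astype(np.uint8))
    for i in range(1,k):
        if st[i,4]>150: print(n,'plate',st[i],P[l==i].mean(0).round(4),cv2.minAreaRect(P[l==i][:,:2].astype(np.float32)*1000))
    # rest/punch region points by height
    reg=(abs(P[...,1]+.08)<.12)&(abs(P[...,0]-.5)<.15)
    for z0 in np.arange(.1,.22,.01):
        m=reg&(abs(P[...,2]-z0)<.005)
        if m.sum()>3: print(n,'z',z0.round(2),m.sum(),np.median(P[m],0).round(4),P[m].min(0).round(3),P[m].max(0).round(3))
E
```

```text
s plate [ 202  243   50   41 1171] [ 0.5021 -0.307   0.012 ] ((494.1237487792969, -307.4730529785156), (110.54539489746094, 112.60975646972656), 86.40047454833984)
s z 0.1 363 [ 0.5512 -0.0435  0.1008] [ 0.512 -0.09   0.095] [0.59  0.002 0.105]
s z 0.11 360 [ 0.5588 -0.0433  0.1096] [ 0.525 -0.087  0.105] [ 0.585 -0.004  0.115]
s z 0.12 61 [ 0.5306 -0.0366  0.1186] [ 0.515 -0.08   0.115] [ 0.583 -0.018  0.125]
s z 0.13 51 [ 0.5239 -0.0302  0.1305] [ 0.511 -0.041  0.125] [ 0.531 -0.016  0.135]
s z 0.14 40 [ 0.5191 -0.0302  0.1396] [ 0.507 -0.039  0.135] [ 0.524 -0.014  0.144]
s z 0.15 42 [ 0.5159 -0.0262  0.1493] [ 0.499 -0.037  0.145] [ 0.522 -0.014  0.155]
s z 0.16 77 [ 0.5082 -0.0251  0.1605] [ 0.492 -0.037  0.155] [ 0.519 -0.012  0.165]
s z 0.17 19 [ 0.5069 -0.026   0.1664] [ 0.501 -0.033  0.165] [ 0.514 -0.015  0.168]
t plate [383 233  37  37 851] [ 0.4922 -0.3072  0.0116] ((491.20721435546875, -307.3887023925781), (108.2924575805664, 109.43687438964844), 86.35157012939453)
t z 0.1 239 [ 0.5412 -0.0437  0.1005] [ 0.51  -0.089  0.095] [ 0.585 -0.001  0.105]
t z 0.11 238 [ 0.5554 -0.0465  0.1091] [ 0.52  -0.089  0.105] [ 0.582 -0.007  0.115]
t z 0.12 21 [ 0.5463 -0.0405  0.1165] [ 0.51  -0.086  0.115] [ 0.574 -0.023  0.122]
t z 0.13 10 [ 0.5227 -0.0371  0.1289] [ 0.511 -0.041  0.125] [ 0.526 -0.028  0.131]
t z 0.14 13 [ 0.5168 -0.036   0.1415] [ 0.504 -0.039  0.137] [ 0.521 -0.02   0.145]
t z 0.15 15 [ 0.5074 -0.0284  0.1527] [ 0.491 -0.036  0.15 ] [ 0.516 -0.012  0.155]
t z 0.16 49 [ 0.5002 -0.0235  0.1615] [ 0.49  -0.034  0.156] [ 0.511 -0.015  0.164]
t z 0.17 11 [ 0.5021 -0.0263  0.1664] [ 0.496 -0.031  0.165] [ 0.508 -0.021  0.168]
```

View pics/c.png

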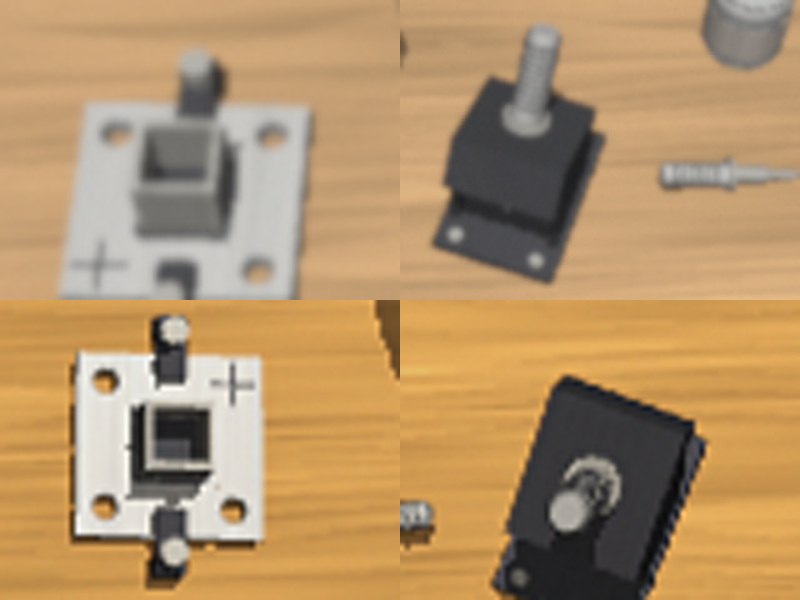

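The crop confirms both choices. The light plate on the robot's right is unfinished: its cross is at scene (209,275) and top (414.5,238.5). The full-size punch stands in the dark rest, and the one lying beside it is the smaller size. Next I'll work out the geometry.

```bash
cat >> h.py <<'E'
def goto(pos,rot):
    """print shift (cm) and turn (tool axes) from measured pose to target TCP pose"""
    s=status.observe(); Rt=R.from_euler('xyz',s['tool_rot'])
    d=Rt.inv().apply(np.array(pos)-s['tool_pos'])*100; w=(Rt.inv()*rot).as_rotvec()
    print('t',s['time'],'shift',d.round(2),'turn',w.round(3),'| tcp',s['tool_pos'].round(4),'F',s['contact_force'].round(1),'open',round(s['opening'],4))
def down(axis,jaw):
    """tool rotation: y=-axis, z=jaw"""
    y=-np.array(axis)/np.linalg.norm(axis); z=np.array(jaw,float); z-=y*(y@z); z/=np.linalg.norm(z)
    return R.from_matrix(np.c_[np.cross(y,z),y,z])
E
python3 - <<'E'
from h import *
a=load('scene');b=load('top')
print('cross rays',ray(a,209.2,274.6,.012).round(4),ray(b,414.6,238.4,.012).round(4))
# sub-pixel cross: dark pixels on plate near the corner
for n,d,u,v in(('s',a,209,275),('t',b,414,238)):
    g=d['image'].mean(-1)[v-6:v+7,u-8:u+9].round().astype(int); 
    print(g if n=='t' else g)
t=np.radians(86.4-90); 
c=np.array([.4927,-.3074]); ex=np.array([np.sin(t),-np.cos(t)]);ey=np.array([np.cos(t),np.sin(t)])
print('mark model',c+.038*(ex+ey))
for n,d in(('s',a),('t',b)):
    P=pts(d); im=d['image'].astype(int)
    m=(im.max(-1)<75)&(P[...,2]>.07)&(P[...,2]<.14)&(abs(P[...,1]+.045)<.07)&(abs(P[...,0]-.55)<.08)
    Q=P[m]
    for _ in range(6):
        c0=Q.mean(0); nrm=np.linalg.svd(Q-c0,full_matrices=False)[2][2]; nrm*=np.sign(nrm[2])
        Q=P[m]; Q=Q[abs((Q-c0)@nrm)<.003]
    u=np.cross([0,0,1],nrm);u/=np.linalg.norm(u);w=np.cross(nrm,u)
    al=np.c_[Q@u,Q@w]
    print(n,len(Q),c0.round(4),nrm.round(3),'tilt',np.degrees(np.arccos(nrm[2])),'head',np.degrees(np.arctan2(nrm[1],nrm[0])),cv2.minAreaRect(al.astype(np.float32)*1000))
    # punch bright points
    k=(im.min(-1)>70)&(im.max(-1)-im.min(-1)<30)&(P[...,2]>.155)&(abs(P[...,1]+.03)<.05)&(abs(P[...,0]-.51)<.05)
    v,uu=np.nonzero(k);print('cap',k.sum(),uu.min(),uu.max(),v.min(),v.max(),P[k].mean(0))
E
```

```text
cross rays [ 0.5289 -0.3487  0.012 ] [ 0.5278 -0.3499  0.012 ]
[[152 161 176 191 196 197 198 197 191 188 194 198 199 199 197 187 161]
 [153 163 181 192 196 197 199 195 183 172 190 199 199 199 200 197 189]
 [159 170 185 193 196 197 197 194 176 161 187 199 200 199 200 201 199]
 [165 174 188 194 196 197 196 190 171 160 187 197 200 200 200 202 202]
 [165 176 189 189 189 190 190 181 161 158 182 191 193 194 196 199 202]
 [165 176 184 177 170 169 169 159 141 146 165 171 172 175 184 197 201]
 [167 177 184 177 170 170 168 154 137 151 167 171 173 175 185 198 201]
 [168 181 191 191 190 190 188 171 152 174 189 192 193 194 197 200 201]
 [172 185 194 195 196 198 194 175 157 184 198 199 200 200 201 201 200]
 [174 188 194 196 196 197 195 176 160 186 198 200 200 201 201 202 201]
 [175 187 193 194 194 195 194 181 168 188 198 199 199 200 202 202 200]
 [171 179 181 182 183 185 185 182 176 187 192 193 193 193 195 195 194]
 [162 158 157 156 157 158 161 162 162 166 167 168 168 168 170 169 167]]
[[160 159 159 159 159 159 154 153 153 153 153 153 152 153 145 146 146]
 [214 213 217 215 214 214 198 195 188 194 
[... 662 characters left out ...]
 149]
 [110 148 151 158 201 223 224 223 194 218 223 220 220 219 176 151 151]
 [ 44  43  36  63 191 223 224 222 221 219 222 219 220 220 192 155 152]]
mark model [ 0.52823898 -0.34771106]
s 177 [ 0.548  -0.0381  0.096 ] [-0.088  0.093  0.992] tilt 7.355851652592153 head 133.65431682871844 ((-366.66015625, 412.214599609375), (76.78092193603516, 74.728515625), 22.92681121826172)
cap 82 342 352 222 232 [ 0.50874074 -0.02576859  0.16163428]
t 571 [ 0.5291 -0.0381  0.0958] [-0.389  0.16   0.907] tilt 24.88969983339982 head 157.70725092633248 ((-166.98223876953125, 494.89453125), (78.87879943847656, 91.68597412109375), 0.14952923357486725)
cap 55 300 307 238 245 [ 0.50152524 -0.0247487   0.16251094]
```

```bash
python3 - <<'E'
from h import *
a=load('scene');b=load('top')
n=np.array([-.389,.16,.907]);n/=np.linalg.norm(n);u=np.cross([0,0,1],n);u/=np.linalg.norm(u);w=np.cross(n,u)
c0=np.array([.5291,-.0381,.0958])
M=u*-.16698+w*.4949+n*(c0@n); print('mouth by face',M,'cap',M+.075*n,'home',M+.045*n)
# cap disc centre by blob: from mask of brightness in each view, circle of cap
for d,(cu,cv) in((b,(303.5,241.5)),(a,(346.5,227))):
    print('cap ray',ray(d,cu,cv,.163).round(4))
h=np.radians(157.7);ax=np.array([np.sin(np.radians(25))*np.cos(h),np.sin(np.radians(25))*np.sin(h),np.cos(np.radians(25))])
home=M+.045*n
goto(home+ax*.10-.0188*-ax*-1,down(ax,[-u,u][u[1]>0]))
print(u,ax)
E
```

```text
mouth by face [ 0.52739325 -0.03636974  0.09476277] cap [ 0.49821198 -0.02436716  0.1628024 ] home [ 0.50988448 -0.02916819  0.13558655]
cap ray [ 0.5013 -0.0246  0.163 ]
cap ray [ 0.5093 -0.0273  0.163 ]Traceback (most recent call last):
  File "<stdin>", line 11, in <module>
TypeError: list indices must be integers or slices, not numpy.bool
```

```bash
cat >> h.py <<'E'
hd=np.radians(157.7);ti=np.radians(25)
ax=np.array([np.sin(ti)*np.cos(hd),np.sin(ti)*np.sin(hd),np.cos(ti)]); jaw=np.array([np.sin(hd),-np.cos(hd),0])
mouth=np.array([.5285,-.0368,.095]); home=mouth+.045*ax; mark=np.array([.5283,-.3485,.012]); PZ=.0188
E
python3 - <<'E'
from h import *
goto(home+ax*.11-PZ*ax,down(ax,jaw))
E
```

```text
t 0.1 shift [ 43.87   0.8  -34.11] turn [ 0.01  -0.038 -0.437] | tcp [0.2176 0.4774 0.2261] F [-0.1  0.   0.2] open 0.0921
```

```bash
python3 -m pendant '[[[43.87,0.8,-34.11,0.01,-0.038,-0.437,6],[43.87,0.8,-34.11,0.01,-0.038,-0.437,6],[43.87,0.8,-34.11,0.01,-0.038,-0.437,6],[43.87,0.8,-34.11,0.01,-0.038,-0.437,6],[43.87,0.8,-34.11,0.01,-0.038,-0.437,6],[43.87,0.8,-34.11,0.01,-0.038,-0.437,6],[43.87,0.8,-34.11,0.01,-0.038,-0.437,6],[43.87,0.8,-34.11,0.01,-0.038,-0.437,6],[43.87,0.8,-34.11,0.01,-0.038,-0.437,6],[43.87,0.8,-34.11,0.01,-0.038,-0.437,6],[43.87,0.8,-34.11,0.01,-0.038,-0.437,6],[43.87,0.8,-34.11,0.01,-0.038,-0.437,6],[43.87,0.8,-34.11,0.01,-0.038,-0.437,6],[43.87,0.8,-34.11,0.01,-0.038,-0.437,6],[43.87,0.8,-34.11,0.01,-0.038,-0.437,6],[43.87,0.8,-34.11,0.01,-0.038,-0.437,6],[43.87,0.8,-34.11,0.01,-0.038,-0.437,6]]]'
python3 - <<'E'
from h import *
goto(home+ax*.11-PZ*ax,down(ax,jaw))
w=grab('wrist');save('d.png',w['image']);print(np.linalg.inv(w['camera_from_world']).round(3),w['fx'])
def proj(p):
    q=w['camera_from_world'][:3]@np.r_[p,1];return (w['cx']+w['fx']*q[0]/-q[2]).round(1),(w['cy']-w['fy']*q[1]/-q[2]).round(1)
print('mouth',proj(mouth),'cap',proj(mouth+.075*ax))
E
```

```text
time: 1.8
tool_pos: [0.4753, -0.0135, 0.2188]
tool_rot: [-1.569, -0.437, -0.387]
contact_force: [-0.2, -0.2, 0.6]
opening: 0.0601
t 1.8 shift [ 0.04  0.06 -0.14] turn [-0.003  0.002  0.001] | tcp [ 0.4753 -0.0135  0.2188] F [-0.2 -0.2  0.6] open 0.0601
[[ 0.377 -0.679 -0.63   0.343]
 [ 0.926  0.276  0.256  0.041]
 [ 0.    -0.68   0.733  0.328]
 [ 0.     0.     0.     1.   ]] 332.23030538378174
mouth (np.float64(320.2), np.float64(234.7)) cap (np.float64(319.7), np.float64(263.5))
```

View pics/d.png

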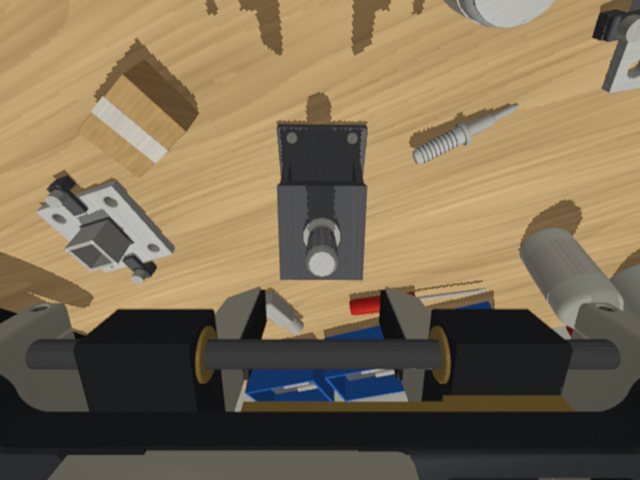

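The cap sits at (321.5,263), within 2 px of the predicted (319.7,263.5), which is about 1 mm along the jaw axis. I'll plunge along the bore axis and grip.

```bash
sed -i 's/^mouth=.*; home/mouth=np.array([.5285,-.0368,.095])+.001*jaw; home/' h.py
python3 -m pendant '[[[0,4,0,0,0,0,6],[0,8,0,0,0,0,6],[0,11.05,0,0,0,0,6],[0,11.05,-0.05,0,0,0,6],[0,11.05,-0.05,0,0,0,6]]]'
python3 - <<'E'
from h import *
goto(home-PZ*ax,down(ax,jaw))
w=grab('wrist');save('e.png',w['image'][150:450,120:520])
E
```

```text
time: 2.35
tool_pos: [0.5183, -0.0324, 0.1185]
tool_rot: [-1.57, -0.436, -0.389]
contact_force: [0.0, 1.0, 0.3]
opening: 0.0599
t 2.35 shift [ 0.01 -0.02  0.08] turn [-0.001  0.    -0.001] | tcp [ 0.5183 -0.0324  0.1185] F [0.  1.  0.3] open 0.0599
```

View pics/e.png

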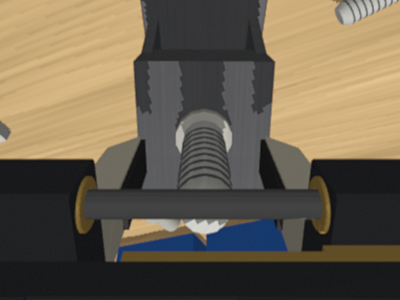

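The punch (barrel at crop x≈205) sits centred between the fingers (midpoint ≈203). I'll close the gripper and check the forces.

```bash
python3 -m pendant '[[[0,0,0.1,0,0,0,4],[0,0,0.1,0,0,0,3],[0,0,0.1,0,0,0,1.5],[0,0,0.1,0,0,0,1.5],[0,0,0.1,0,0,0,1.5],[0,0,0.1,0,0,0,1.5],[0,0,0.1,0,0,0,1.5],[0,0,0.1,0,0,0,1.5]]]' 50
python3 - <<'E'
from h import *
goto(home-PZ*ax,down(ax,jaw))
E
```

```text
time: 3.2
tool_pos: [0.519, -0.0318, 0.1189]
tool_rot: [-1.569, -0.437, -0.39]
contact_force: [-3.0, -0.7, 5.7]
opening: 0.0232
t 3.2 shift [-0.04 -0.    0.  ] turn [-0.002 -0.     0.001] | tcp [ 0.519  -0.0318  0.1189] F [-3.  -0.7  5.7] open 0.0232
```

```bash
python3 -m pendant '[[[0,-1,0,0,0,0,1.5],[0,-3,0,0,0,0,1.5],[0,-5.5,0,0,0,0,1.5],[0,-8,0,0,0,0,1.5],[0,-11,0,0,0,0,1.5],[0,-13,0,0,0,0,1.5],[0,-13,0,0,0,0,1.5],[0,-13,0,0,0,0,1.5]]]'
python3 - <<'E'
from h import *
# hover: punch tip 60 mm above mark; keep jaw yaw
goto(mark+[0,0,.120-PZ+.06],down([0,0,1],jaw))
from cell import robot
b=grab('top');s=grab('scene');save('f.png',np.hstack([cv2.resize(s['image'][150:300,260:460],(400,300)),cv2.resize(b['image'][150:300,220:420],(400,300))]))
E
```

```text
time: 4.0
tool_pos: [0.4676, -0.0109, 0.236]
tool_rot: [-1.569, -0.437, -0.39]
contact_force: [-0.9, 0.2, -3.0]
opening: 0.0233
t 4.0 shift [ 14.05  13.43 -28.95] turn [-0.002  0.     0.437] | tcp [ 0.4676 -0.0109  0.236 ] F [-0.9  0.2 -3. ] open 0.0233
```

View pics/f.png

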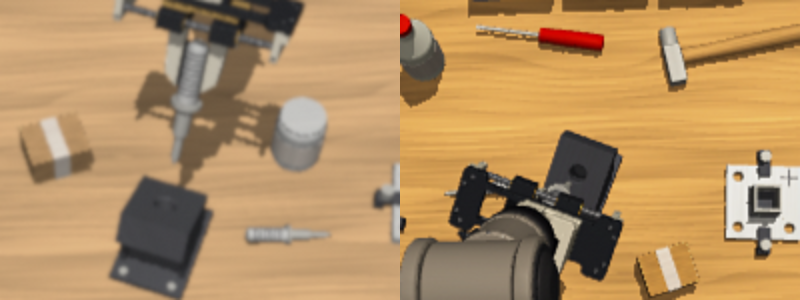

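The punch is held straight and clear of the rest. I'll carry it upright to a point above the cross.

```bash
python3 -m pendant '[[[0,-3.5,-1,0,0,0,1.5],[2,-2,-5,0,0,0.05,1.5],[4,-0.5,-9,0,0,0.15,1.5],[6,2,-13,0,0,0.25,1.5],[8,5,-17,0,0,0.35,1.5],[10,8,-21,0,0,0.437,1.5],[12,11,-25,0,0,0.437,1.5],[14.05,13.43,-28.95,0,0,0.437,1.5],[14.05,13.43,-28.95,0,0,0.437,1.5],[14.05,13.43,-28.95,0,0,0.437,1.5],[14.05,13.43,-28.95,0,0,0.437,1.5],[14.05,13.43,-28.95,0,0,0.437,1.5],[14.05,13.43,-28.95,0,0,0.437,1.5]]]'
python3 - <<'E'
from h import *
goto(mark+[0,0,.120-PZ+.015],down([0,0,1],jaw))
E
```

```text
time: 5.4
tool_pos: [0.529, -0.3474, 0.1747]
tool_rot: [-1.569, -0.001, -0.387]
contact_force: [0.1, -0.8, -2.7]
opening: 0.0228
t 5.4 shift [-0.03  4.65 -0.13] turn [-0.001  0.002  0.001] | tcp [ 0.529  -0.3474  0.1747] F [ 0.1 -0.8 -2.7] open 0.0228
```

Next I'll lower to 15 mm above the plate and check the point against the cross with the cameras.

```bash
python3 -m pendant '[[[-0.03,2,-0.13,0,0,0,1.5],[-0.03,4,-0.13,0,0,0,1.5],[-0.03,4.65,-0.13,0,0,0,1.5],[-0.03,4.65,-0.13,0,0,0,1.5],[-0.03,4.65,-0.13,0,0,0,1.5]]]'
python3 - <<'E'
from h import *
goto(mark+[0,0,.120-PZ],down([0,0,1],jaw))
s=grab('scene');w=grab('wrist')
def proj(d,p):
    q=d['camera_from_world'][:3]@np.r_[p,1];return np.array([d['cx']+d['fx']*q[0]/-q[2],d['cy']-d['fy']*q[1]/-q[2]])
for d in(s,w): print('mark',proj(d,mark).round(1),'tip',proj(d,mark+[0,0,.015]).round(1),'grip',proj(d,mark+[0,0,.135]).round(1))
u,v=proj(w,mark).astype(int);print(u,v)
u=np.clip(u,80,560);v=np.clip(v,60,420)
save('g.png',np.hstack([cv2.resize(s['image'][222:282,170:250],(400,300),interpolation=3),cv2.resize(w['image'][v-60:v+60,u-80:u+80],(400,300),interpolation=3)]));print('wrist crop origin',u-80,v-60)
E
```

```text
time: 5.9
tool_pos: [0.5285, -0.3497, 0.1284]
tool_rot: [-1.57, -0.002, -0.388]
contact_force: [0.8, -0.6, -2.5]
opening: 0.0232
t 5.9 shift [-0.07  1.52  0.11] turn [-0.001  0.001  0.002] | tcp [ 0.5285 -0.3497  0.1284] F [ 0.8 -0.6 -2.5] open 0.0232
mark [209.3 274.4] tip [208.3 271.2] grip [200.1 243.3]
mark [323.5 240.2] tip [323.6 245.4] grip [324.3 321.6]
323 240
wrist crop origin 243 180
```

View pics/g.png

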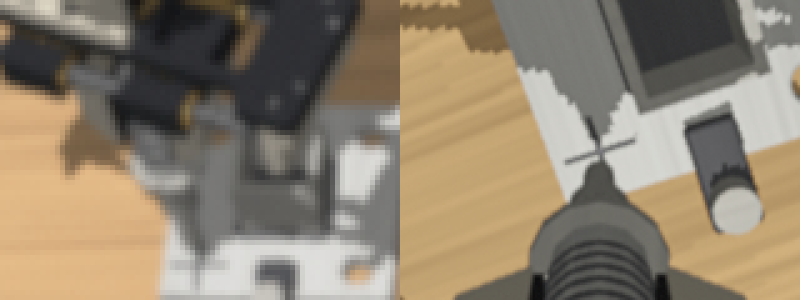

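In the wrist view the cross is at (323,240.4), against a predicted (323.5,240.2), and the nose points at it. In the scene crop the tip is too blurred to judge. I'll lower it to about 3 mm and look closer.

```bash
python3 -m pendant '[[[-0.03,0.6,0.07,0,0,0,1.5],[-0.03,1.2,0.07,0,0,0,1.5],[-0.03,1.2,0.07,0,0,0,1.5],[-0.03,1.2,0.07,0,0,0,1.5]]]'
python3 - <<'E'
from h import *
goto(mark+[0,0,.120-PZ],down([0,0,1],jaw))
s=grab('scene');w=grab('wrist')
def proj(d,p):
    q=d['camera_from_world'][:3]@np.r_[p,1];return np.array([d['cx']+d['fx']*q[0]/-q[2],d['cy']-d['fy']*q[1]/-q[2]])
for d in(s,w): print('mark',proj(d,mark).round(1),'tip',proj(d,mark+[0,0,.003]).round(1),'+10x',proj(d,mark+[.01,0,.003]).round(1),'+10y',proj(d,mark+[0,.01,.003]).round(1))
save('i.png',np.hstack([cv2.resize(s['image'][255:285,189:229],(400,300),interpolation=0),cv2.resize(w['image'][210:270,283:363],(400,300),interpolation=0)]))
E
```

```text
time: 6.4
tool_pos: [0.5278, -0.3488, 0.1149]
tool_rot: [-1.569, 0.001, -0.389]
contact_force: [0.3, 0.1, -2.0]
opening: 0.0231
t 6.4 shift [0.04 0.17 0.05] turn [-0.002  0.    -0.001] | tcp [ 0.5278 -0.3488  0.1149] F [ 0.3  0.1 -2. ] open 0.0231
mark [209.3 274.4] tip [209.1 273.7] +10x [208.9 277.4] +10y [213.3 273.6]
mark [322.7 246.3] tip [322.7 247.4] +10x [327.3 258. ] +10y [334. 243.]
```

View pics/i.png

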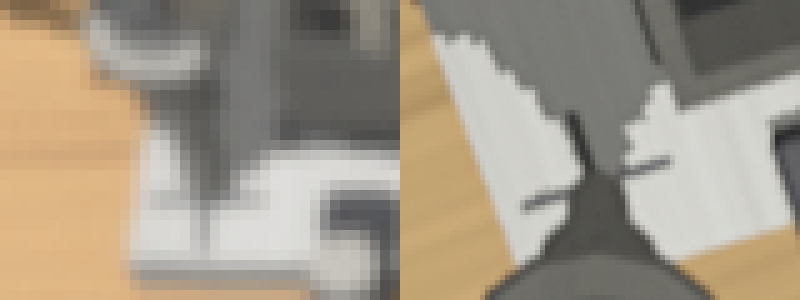

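The tip lies on the cross to within about 1 mm in both views: scene tip (209,274.3) against cross (209.3,274.4), with the wrist view about 0.7 mm sideways. I'll press straight down in small steps and watch the force.

```bash
python3 -m pendant '[[[0,0.2,0,0,0,0,1.5],[0,0.35,0,0,0,0,1.5],[0,0.5,0,0,0,0,1.5],[0,0.5,0,0,0,0,1.5]]]' 60
python3 -m pendant '[[[0,0.1,0,0,0,0,1.5],[0,0.2,0,0,0,0,1.5],[0,0.3,0,0,0,0,1.5],[0,0.3,0,0,0,0,1.5]]]'
```

```text
time: 6.9
tool_pos: [0.5281, -0.3491, 0.1104]
tool_rot: [-1.569, -0.001, -0.389]
contact_force: [-0.0, -0.2, 0.7]
opening: 0.0234
time: 7.3
tool_pos: [0.5281, -0.3491, 0.1074]
tool_rot: [-1.569, -0.001, -0.389]
contact_force: [-0.6, -1.5, 3.4]
opening: 0.0229
```

```bash
python3 -m pendant '[[[0,0.1,0,0,0,0,1.5],[0,0.2,0,0,0,0,1.5],[0,0.2,0,0,0,0,1.5]]]'
python3 -m pendant '[[[0,0.1,0,0,0,0,1.5],[0,0.15,0,0,0,0,1.5],[0,0.2,0,0,0,0,1.5],[0,0.2,0,0,0,0,1.5]]]'
```

```text
time: 7.6
tool_pos: [0.5281, -0.3491, 0.1055]
tool_rot: [-1.569, -0.001, -0.389]
contact_force: [-0.2, -0.3, 3.9]
opening: 0.0233
time: 8.0
tool_pos: [0.5281, -0.3491, 0.1035]
tool_rot: [-1.569, -0.001, -0.389]
contact_force: [0.6, -0.0, 4.1]
opening: 0.0228
```

The force has levelled off at about 6.5 N, so either the spring has tripped or the punch is slipping in the grip. I'll compare wrist depth before and during the press, since a slip would move the barrel and collar in the hand's frame.

```bash
python3 - <<'E'
from h import *
p=load('wrist');w=viewer.read_camera('wrist');np.savez('wrist2.npz',**w)
a=p['image'].mean(-1);b=w['image'].mean(-1)
for nm,(u0,u1,v0,v1) in {'collar':(296,352,258,300),'barrel':(300,346,285,345)}.items():
    A=a[v0:v1,u0:u1].astype(np.float32);B=b[v0:v1,u0:u1].astype(np.float32)
    win=cv2.createHanningWindow(A.shape[::-1],cv2.CV_32F)
    print(nm,cv2.phaseCorrelate(A,B,win),'dz',np.nanmedian((w['range_z']-p['range_z'])[v0:v1,u0:u1]))
save('j.png',np.hstack([cv2.resize(x['image'][220:370,223:423],(400,300),interpolation=0) for x in(p,w)]))
E
```

```text
collar ((-0.21807020737845306, 0.6291038153059709), 0.9361193473250777) dz -0.0001584515
barrel ((0.15895907716927837, 0.07775786442558896), 0.8526192877027724) dz -1.3560057e-06
```

View pics/j.png

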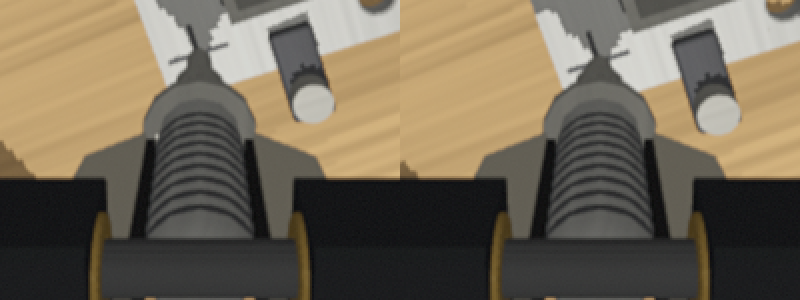

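The punch hasn't slipped, since the shift is well under a pixel. I'll go on in small steps to be sure the trip is complete, watching for the hard stop.

```bash
for i in 1; do python3 -m pendant '[[[0,0.05,0,0,0,0,1.5],[0,0.05,0,0,0,0,1.5]]]' | egrep 'pos|force'
python3 -m pendant '[[[0,0.05,0,0,0,0,1.5],[0,0.05,0,0,0,0,1.5]]]'| egrep 'pos|force'; done
```

```text
tool_pos: [0.5282, -0.3491, 0.1033]
contact_force: [-0.0, 0.1, 6.7]
tool_pos: [0.5282, -0.3491, 0.103]
contact_force: [0.2, -0.4, 7.5]
```

```bash
for i in 1; do python3 -m pendant '[[[0,0.05,0,0,0,0,1.5],[0,0.05,0,0,0,0,1.5]]]' | egrep 'pos|force'
python3 -m pendant '[[[0,0.05,0,0,0,0,1.5],[0,0.05,0,0,0,0,1.5]]]'| egrep 'pos|force'; python3 -m pendant '[[[0,0.05,0,0,0,0,1.5],[0,0.05,0,0,0,0,1.5],[0,0.05,0,0,0,0,1.5]]]'| egrep 'pos|force'; done
```

```text
tool_pos: [0.5282, -0.3492, 0.1024]
contact_force: [-0.2, 0.4, 7.2]
tool_pos: [0.5282, -0.3491, 0.1019]
contact_force: [0.3, 0.0, 7.3]
tool_pos: [0.5281, -0.3491, 0.1012]
contact_force: [0.4, -1.3, 6.5]
```

```bash
python3 - <<'E'
from h import *
p=load('wrist');q=load('wrist2');w=viewer.read_camera('wrist');np.savez('wrist3.npz',**w)
for n,x in(('q',q),('w',w)):
  for nm,(u0,u1,v0,v1) in {'collar':(290,358,250,300),'barrel':(300,346,285,340),'finger':(270,295,290,308)}.items():
    A,B=[y['image'].mean(-1)[v0:v1,u0:u1].astype(np.float32) for y in (p,x)]
    print(n,nm,np.round(cv2.phaseCorrelate(A,B,cv2.createHanningWindow(A.shape[::-1],cv2.CV_32F))[0],2),'dz mm',np.median((x['range_z']-p['range_z'])[v0:v1,u0:u1])*1000)
# collar front edge row along centre column and depth
for x in(p,q,w): print(x['range_z'][236:300:4,322].round(4))
# px per mm along axis
T=p['camera_from_world'];
for h in(.081,.087):
    c=T[:3]@np.r_[mark[:2],.0+h+.012+.003,1];print(p['cy']-p['fy']*c[1]/-c[2])
E
```

```text
q collar [-0.23  0.09] dz mm -0.51317364
q barrel [0.1  0.07] dz mm -0.0047534704
q finger [0.64 0.05] dz mm -0.1808852
w collar [-0.08  0.08] dz mm -0.5539581
w barrel [-0.1  -0.08] dz mm 0.009402633
w finger [ 0.5  -0.07] dz mm -0.13359636
[0.27   0.2719 0.2585 0.2489 0.228  0.2206 0.1901 0.1908 0.191  0.1863
 0.1791 0.1746 0.1698 0.1659 0.1611 0.1564]
[0.2596 0.2592 0.2616 0.2483 0.2281 0.2193 0.1897 0.189  0.1917 0.1865
 0.1796 0.1738 0.1695 0.1657 0.1616 0.1575]
[0.2564 0.2574 0.2588 0.2484 0.2282 0.2196 0.1891 0.1909 0.1911 0.1864
 0.1781 0.1732 0.171  0.1657 0.162  0.1564]
289.81767797671847
294.3328489938731
```

There's no slip at all, so the nose must have gone in at least 10 mm. I'll go on to the hard stop to be certain.

```bash
for i in 1; do python3 -m pendant '[[[0,0.05,0,0,0,0,1.5],[0,0.05,0,0,0,0,1.5]]]' | egrep 'pos|force'
python3 -m pendant '[[[0,0.05,0,0,0,0,1.5],[0,0.05,0,0,0,0,1.5]]]'| egrep 'pos|force'; done
```

```text
tool_pos: [0.5281, -0.3491, 0.1007]
contact_force: [-0.1, 0.6, 5.5]
tool_pos: [0.5282, -0.3491, 0.1004]
contact_force: [-0.9, -1.6, 8.9]
```

```bash
for i in 1; do python3 -m pendant '[[[0,0.05,0,0,0,0,1.5],[0,0.05,0,0,0,0,1.5]]]' | egrep 'pos|force'
python3 -m pendant '[[[0,0.05,0,0,0,0,1.5],[0,0.05,0,0,0,0,1.5]]]'| egrep 'pos|force'; done
```

```text
tool_pos: [0.5283, -0.3492, 0.1003]
contact_force: [-0.8, 0.1, 9.7]
tool_pos: [0.5284, -0.3492, 0.1002]
contact_force: [-1.2, 0.9, 11.1]
```

Each 0.5 mm step now moves the tool only about 0.1 mm and the force is rising, so this is the nose's hard stop and the trip is complete. I'll lift off and work out the return to the pose the punch was drawn out to, 130 mm out along the bore.

```bash
python3 -m pendant '[[[0,-2,0,0,0,0,1.5],[0,-5,0,0,0,0,1.5],[0,-9,0,0,0,0,1.5],[0,-13,0,0,0,0,1.5],[0,-15,0,0,0,0,1.5],[0,-15,0,0,0,0,1.5],[0,-15,0,0,0,0,1.5]]]'
python3 - <<'E'
from h import *
goto(np.array([.519,-.0318,.1189])+.13*ax,R.from_euler('xyz',[-1.569,-.437,-.39]))
E
```

```text
time: 10.7
tool_pos: [0.5272, -0.3485, 0.2466]
tool_rot: [-1.568, 0.003, -0.389]
contact_force: [-0.6, 0.9, -2.7]
opening: 0.0233
t 10.7 shift [-18.26   1.13  29.  ] turn [-0.001  0.    -0.44 ] | tcp [ 0.5272 -0.3485  0.2466] F [-0.6  0.9 -2.7] open 0.0233
```

```bash
python3 -m pendant '[[[-3,-2,4,0,0,-0.1,1.5],[-6,-2,8,0,0,-0.2,1.5],[-9,-2,12,0,0,-0.3,1.5],[-12,-2,16,0,0,-0.4,1.5],[-15,-2,20,0,0,-0.44,1.5],[-18.26,-1,24,0,0,-0.44,1.5],[-18.26,0,28,0,0,-0.44,1.5],[-18.26,1.13,29,0,0,-0.44,1.5],[-18.26,1.13,29,0,0,-0.44,1.5],[-18.26,1.13,29,0,0,-0.44,1.5],[-18.26,1.13,29,0,0,-0.44,1.5],[-18.26,1.13,29,0,0,-0.44,1.5]]]'
python3 - <<'E'
from h import *
goto(np.array([.519,-.0318,.1189])+.13*ax,R.from_euler('xyz',[-1.569,-.437,-.39]))
w=grab('wrist')
def proj(d,p):
    q=d['camera_from_world'][:3]@np.r_[p,1];return np.array([d['cx']+d['fx']*q[0]/-q[2],d['cy']-d['fy']*q[1]/-q[2]])
print('mouth',proj(w,mouth).round(1),'tip',proj(w,mouth+.055*ax).round(1))
save('k.png',cv2.resize(w['image'][180:330,220:420],(800,600),interpolation=3))
E
```

```text
time: 11.9
tool_pos: [0.4687, -0.0127, 0.2379]
tool_rot: [-1.569, -0.44, -0.392]
contact_force: [-0.2, 0.3, -2.6]
opening: 0.0232
t 11.9 shift [-0.15  0.05  0.14] turn [ 0.001 -0.001  0.003] | tcp [ 0.4687 -0.0127  0.2379] F [-0.2  0.3 -2.6] open 0.0232
mouth [323.5 226.5] tip [323.6 243.3]
```

View pics/k.png

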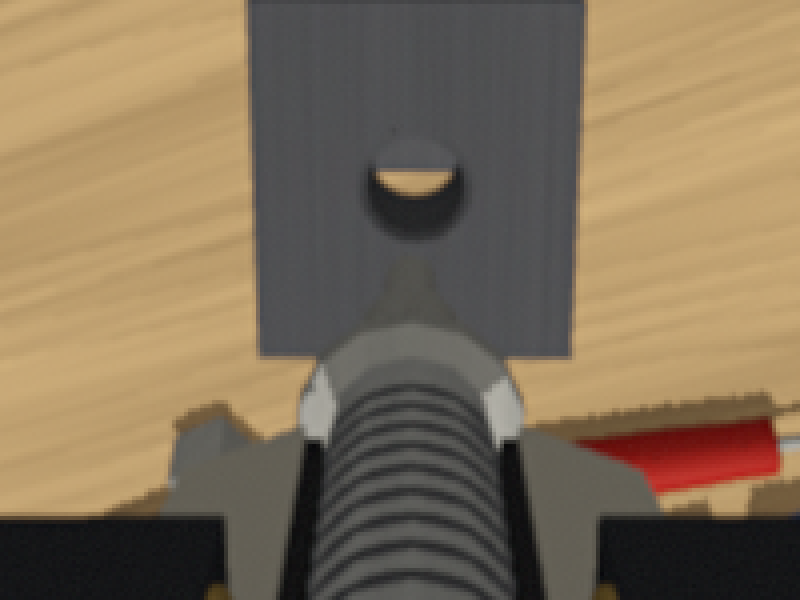

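The nose (crop x≈411) lines up with the bore (414,190) to within about 1 px. I'll correct the small offsets and insert in stages.

```bash
python3 -m pendant '[[[-0.15,0.05,0.08,0,0,0,1.5],[-0.15,2.5,0.08,0,0,0,1.5],[-0.15,5,0.08,0,0,0,1.5],[-0.15,7,0.08,0,0,0,1.5],[-0.15,9,0.08,0,0,0,1.5],[-0.15,9,0.08,0,0,0,1.5],[-0.15,9,0.08,0,0,0,1.5]]]'
python3 - <<'E'
from h import *
goto(np.array([.519,-.0318,.1189]),R.from_euler('xyz',[-1.569,-.437,-.39]))
E
```

```text
time: 12.65
tool_pos: [0.5032, -0.0249, 0.1559]
tool_rot: [-1.569, -0.439, -0.39]
contact_force: [-0.2, 0.8, -1.8]
opening: 0.0231
t 12.65 shift [-0.02  4.08 -0.04] turn [ 0.    -0.     0.002] | tcp [ 0.5032 -0.0249  0.1559] F [-0.2  0.8 -1.8] open 0.0231
```

```bash
python3 -m pendant '[[[0,1.5,0,0,0,0,1.5],[0,3,0,0,0,0,1.5],[0,3.6,0,0,0,0,1.5],[0,3.8,0,0,0,0,1.5],[0,3.95,0,0,0,0,1.5],[0,3.95,0,0,0,0,1.5]]]'
python3 -m pendant '[[[0,0.05,0,0,0,0,1.5],[0,0.1,0,0,0,0,1.5],[0,0.1,0,0,0,0,1.5]]]'
```

```text
time: 13.25
tool_pos: [0.5191, -0.031, 0.1207]
tool_rot: [-1.569, -0.441, -0.39]
contact_force: [-0.4, -0.0, -2.4]
opening: 0.0229
time: 13.55
tool_pos: [0.5194, -0.0312, 0.1193]
tool_rot: [-1.569, -0.44, -0.39]
contact_force: [0.3, 0.5, -2.3]
opening: 0.0229
```

```bash
python3 -m pendant '[[[0,0.05,0,0,0,0,1.5],[0,0.1,0,0,0,0,1.5],[0,0.1,0,0,0,0,1.5]]]' | egrep 'pos|force'; python3 -m pendant '[[[0,0.05,0,0,0,0,1.5],[0,0.05,0,0,0,0,1.5]]]'| egrep 'pos|force'
```

```text
tool_pos: [0.5196, -0.0312, 0.119]
contact_force: [-6.3, 2.2, 8.3]
tool_pos: [0.5197, -0.0312, 0.119]
contact_force: [-10.6, 3.0, 14.6]
```

The collar is on the rest: the force runs along the bore and the tool is within 1 mm of the grasp pose. I'll ease back the preload, release and back out.

```bash
python3 -m pendant '[[[0,-0.08,0,0,0,0,1.5],[0,-0.1,0,0,0,0,2.5],[0,-0.1,0,0,0,0,3.5],[0,-0.1,0,0,0,0,5],[0,-0.1,0,0,0,0,6],[0,-0.1,0,0,0,0,6],[0,-0.1,0,0,0,0,6],[0,-0.1,0,0,0,0,6]]]'
python3 -m pendant '[[[0,-2,0,0,0,0,6],[0,-5,0,0,0,0,6],[0,-9,0,0,0,0,6],[0,-13,0,0,0,0,6],[0,-13,0,0,0,0,6],[0,-13,0,0,0,0,6]]]'
python3 - <<'E'
from h import *
w=grab('wrist');s=grab('scene');b=load('top')
a=s
save('l.png',np.hstack([cv2.resize(w['image'][100:400,120:520],(400,300)),cv2.resize(s['image'][190:340,190:390],(400,300),interpolation=3)]))
def proj(d,p):
    q=d['camera_from_world'][:3]@np.r_[p,1];return np.array([d['cx']+d['fx']*q[0]/-q[2],d['cy']-d['fy']*q[1]/-q[2]])
print('cap',proj(w,mouth+.075*ax),'mouth',proj(w,mouth)); P=pts(w)
m=(abs(P[...,0]-.5)<.03)&(abs(P[...,1]+.025)<.03)&(P[...,2]>.155)&(P[...,2]<.175);print(P[m].mean(0).round(4),'expected cap',(mouth+.075*ax).round(4))
E
```

```text
time: 14.85
tool_pos: [0.5196, -0.0313, 0.1187]
tool_rot: [-1.569, -0.44, -0.39]
contact_force: [0.1, -0.2, 0.6]
opening: 0.0597
time: 15.45
tool_pos: [0.4684, -0.0103, 0.237]
tool_rot: [-1.568, -0.442, -0.39]
contact_force: [-0.1, -0.6, -0.5]
opening: 0.0602
cap [320.87871648 252.7560206 ] mouth [321.12526244 227.5803598 ]
[ 0.4985 -0.0221  0.1623] expected cap [ 0.4996 -0.0238  0.163 ]
```

View pics/l.png

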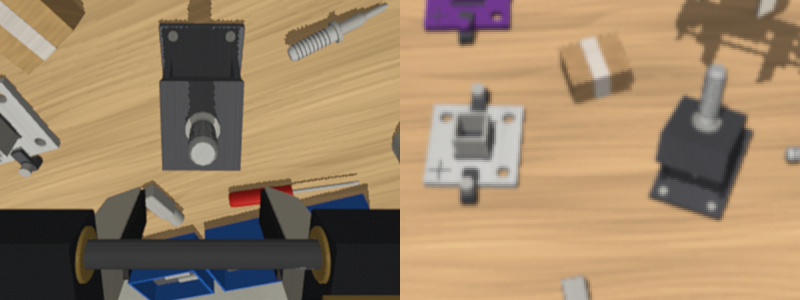

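The wrist and scene views show the punch home with its collar on the face. The cap is 2 mm from where I expected it, the gripper is clear, and the carton and plate look undisturbed. I'll hand in.

```bash
python3 -c "from cell import robot; print(robot.hand_in())"
```

```text
the job is handed in; nothing more can be done
None
```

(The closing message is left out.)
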